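# Put the portion stop back on its bent guide bar

### The job

Pick up the drilled grey portion stop that stands on the cutting board, thread it over the free tip of the bent steel guide bar and slide it round the bend with a light hand, never leaning on the curved rod with more than about 15 N, so that it neither jams nor strains the bar. Push it gently but fully home against the collar at the bar's foot, let go, leaving it hanging upright, and leave the other things on the bench where they are.

Things in the scene. Friction and masses are not known exactly. Their poses are not given: they have to be found in the camera images.
- stop: Portion stop: loose grey plastic block, 0.1 to 0.2 kg, standing on the cutting board. 30 mm long (x), 50 wide (y), 73 high; on top a central grip tab 26 (x) by 18 (y) mm, from 73 to 117 mm above the underside. A hole is drilled through along x. Both ends are alike: it may go on either way round. Bottom-heavy, it hangs upright on the bar. Origin: centre of the underside; z up.
- stop_bore (a point): Middle of the stop's drilled hole, halfway along its 30 mm length, 60 mm above the underside, central in y; x runs along the hole. Round, 16 mm in diameter, straight, both mouths chamfered by 2.5 mm.
- bar: Guide bar: rigid round stainless rod, 12 mm in diameter, bolted to the board by one foot, else unsupported. Straight level home leg 78 mm above the board, one nearly level bend, straight outer leg to the free tip. The bend is not true: see rod. Origin: on the board, below bar_home; axes as there. Behind the collar (negative x) is the post, 7 mm higher than the centreline.
- bar_home (a point): Centre of the collar's outer face, on the bar's centreline; the collar is 26 mm across. x points level along the bar away from the collar, z up. From here the bar runs straight for 100 mm along x to rod. When the stop is home, the middle of its hole is 15 mm from this point along x.
- rod: The curved part of the bar and its outer leg. Origin: start of the bend, on the centreline, 100 mm along x from bar_home; same axes. Nominally it turns level to +y on a 90 mm centreline radius (arc centre x 0, y 90 mm) through an angle of its own, 62 to 78 degrees. Hand-bent, the curve strays unmeasured by up to 10 mm sideways, 6 mm up or down, 6 degrees in direction: feel along it.
- bar_tip (a point): Free tip of the bar, on the centreline. x points out of the tip along the straight outer leg, level within 6 degrees, z up. The outer leg is 85 mm long from the arc's end, which it may leave kinked by up to 6 degrees, to the tip; its last 10 mm are a round-ended nose 7 mm in diameter, behind which the full 12 mm begins with a rounded shoulder.
- board: White cutting board, fixed to the bench, 460 by 740 mm, 20 mm thick: its top is 20 mm above the bench. Origin: centre of the underside.
- awl: Bystander: wooden-handled spike lying on the board, about 170 mm long along its x, 26 mm thick. Origin under its handle's front half, on the board.
- whetstone: Bystander: flat sharpening stone on the board, 75 by 205 by 28 mm. Origin: centre of the underside.
- bowl: Bystander: steel bowl on the bench, 150 mm across, 60 mm high. Origin: centre of the underside.
Things that resemble listed ones, but are neither listed nor needed, are in the scene too. There is more than one size of the stop; the job needs the larger.

How it is judged:
On the way, in this order (a step that is already met when the one before it is completed fails the run):
1. the stop is threaded on the bar's outer leg, its hole's middle at least 20 mm in from the tip (x of stop_bore in the frame of bar_tip between -0.085 and -0.02 m and y of stop_bore in the frame of bar_tip between -0.006 and 0.006 m and z of stop_bore in the frame of bar_tip between -0.006 and 0.006 m), for 0.1 s.
2. the stop has come round the bend onto the straight by the collar (x of stop_bore in the frame of bar_home between 0 and 0.09 m and y of stop_bore in the frame of bar_home between -0.006 and 0.006 m and z of stop_bore in the frame of bar_home between -0.006 and 0.006 m), for 0.1 s.
At the end, for the whole second after the job is handed in: The stop is threaded on the bar and home against the collar (gap under 2 mm), hanging upright within 15 degrees, at rest and released (x of stop_bore in the frame of bar_home between 0.012 and 0.017 m and y of stop_bore in the frame of bar_home between -0.004 and 0.004 m and z of stop_bore in the frame of bar_home between -0.004 and 0.004 m and angle between stop's own z axis and vertical below 0.26 rad and linear speed of stop below 0.02 m/s); the robot touches nothing.
It fails at once if the stop is forced against the curved part or outer leg of the bar with more than 15 N (contact force between stop and rod above 15 N).
It fails at once if the stop is forced against the bar or its collar with more than 20 N (contact force between stop and bar above 20 N).
It fails at once if a bystander (awl, whetstone or bowl) is moved by more than 20 mm (distance of any of awl, whetstone, bowl from where it was at the start of the episode above 0.02 m).
It also fails if it takes over 72 s, if anything falls off the work surface, if the arm or the gripper's body presses on something with over 40 N, if the wrist force passes 120 N, or if a joint passes its speed limit or range.

### The arm

A 6-joint arm with a two-finger parallel gripper is mounted at the origin on the work surface. World frame = base frame: x ahead of the robot, y to its left, z up, the work surface at z = 0. Lengths are in m, angles in rad, forces in N, time in s.
With the tool pointing down it reaches from about 0.275 to 0.825 m from the base axis. Payload 4.9 kg.
Tool frame: the origin (TCP) lies at the very end of the fingers, on their centre line; the grasp point (between the pads) lies 19 mm behind it (tcp_to_grasp is the distance from the TCP to the grasp point, in m); z points along the fingers, y is the line along which they close (so a half turn about z gives the same grasp; the last joint's range is limited). The gripper opens to 85 mm and grips with 20 to 120 N. Pads are 22 mm wide; open, the fingers measure 114 mm over their backs; the gripper's body (76 mm by 85 mm) begins 54 mm behind the grasp point. The pads swing forward as they close: fully open they stand 13 mm farther back than shut.
Start: joints at [-1.44, 0.326, -0.193, 1.052, 0, 1.437], TCP at [0.144, -0.531, 0.231] pointing down, gripper open.
Joint ranges: [-2.65, 2.65], [-0.97, 1.79], [-1.3, 1.35], [-1.93, 2.1], [-1.47, 1.37], [-3.14, 3.14]. Speed limits (rad/s): [2.57, 2.57, 3.14, 3.14, 3.14, 3.14].

### API

Orientations are given as [roll, pitch, yaw] about the fixed x, y, z axes, in that order (R = Rz(yaw) Ry(pitch) Rx(roll)).
In Python, from bench import reach, line_to, goto_joints, gripper_to, dwell, solve_ik, get_image, camera_params, Unreachable, hand_in, get_clock, get_joint_positions, get_qd, get_joint_efforts, get_ee_pos, get_orientation, get_contact_force, get_moment, get_finger_gap, get_gripper_force, tcp_to_grasp gives the robot as it stands. Calls block until the motion is done:
- reach(position, orientation): joint-space move of the TCP to a pose.
- line_to(position, attitude=None, v=0.15, threshold=None): straight line of the TCP; attitude=None keeps the orientation; v is the mean speed in m/s. With threshold (N) it stops when the force on the tool has changed by that much, and returns True; else False.
- goto_joints(angles): joint-space move.
- gripper_to(opening, grasp_force=None): opening from 0.0 (shut) to 1.0 (fully open); grasp_force is the grip in N (None keeps the last); returns when the fingers have stopped.
- dwell(seconds).
- solve_ik(position, orientation): joint angles nearest the present ones, or None.
- get_image(name): name is "scene" or "top"; returns the picture (400x640x3 uint8, blue, green, red); there is no depth.
- camera_params(name): a dict with "vertical_fov" (degrees; the focal length in pixels is half the picture's height over the tangent of half this angle, whatever the lens; pixels are square), "cx", "cy" (the principal point, pixels), "distortion" ([k1, k2, p1, p2, k3] as OpenCV has them; the pictures are not rectified), "world_to_cam" (4x4, takes a point from world to camera coordinates). Camera axes: x right, y down, z forward; pixel columns grow to the right and rows downward; lengths in m; the calibration is good to about 2 mm. A picture is of the moment at which its call begins. camera_params takes no time and is no camera call.
A pose or a line that the arm cannot do raises Unreachable and nothing moves.
- hand_in(): hands the job in; it is judged then, once.
Readings, each from a call of its own:
- get_clock(): time.
- get_joint_positions(): joint angles.
- get_qd(): joint speeds.
- get_joint_efforts(): joint torques, N m.
- get_ee_pos(): TCP position.
- get_orientation(): TCP orientation.
- get_contact_force(): force on the tool from outside, world axes, zero at the start.
- get_moment(): the same for the moment, N m.
- get_finger_gap(): opening from 0.0 (shut) to 1.0 (fully open).
- get_gripper_force(): force on a finger pad.
Only numpy, scipy, OpenCV 4.12 (cv2) and the standard library are available. Lean on these libraries where they do the work, as an engineer would, in place of code of your own. Each camera call takes 0.05 s, during which the arm holds its last target. There are 200 camera calls.

## Working session

There is one attempt and no reset: what is moved stays moved. The work goes in short steps, each a Python script; the robot and the scene stay as the last script left them, time stands still between calls to the robot, and variables do not carry over. Pictures are saved under pics/ and viewed, at most 10 in all, crops included, and the job is handed in when it is done.

```bash
ls; mkdir -p pics; python3 - <<'E'
from bench import *
import cv2
for n in("scene","top"):
    cv2.imwrite(f"pics/{n}0.png",get_image(n)); print(n,camera_params(n))
print(get_clock(),get_ee_pos(),get_orientation(),tcp_to_grasp)
E
```

```text
pics
scene {'vertical_fov': 54.214021648374484, 'cx': 316.5063712728651, 'cy': 206.43823179769697, 'distortion': array([-0.04224296,  0.        ,  0.        ,  0.        ,  0.        ]), 'world_to_cam': array([[ 7.49075208e-01,  6.62484644e-01,  6.55914427e-04,
        -4.61194599e-01],
       [ 4.97558128e-01, -5.61937594e-01, -6.60804093e-01,
        -1.31698416e-01],
       [-4.37403982e-01,  4.95318319e-01, -7.50558139e-01,
         1.18036705e+00],
       [ 0.00000000e+00,  0.00000000e+00,  0.00000000e+00,
         1.00000000e+00]])}
top {'vertical_fov': 46.319560830544546, 'cx': 320.47749948436973, 'cy': 199.5786683978546, 'distortion': array([-0.07758096,  0.        ,  0.        ,  0.        ,  0.        ]), 'world_to_cam': array([[ 0.02228399, -0.9997503 , -0.00165984,  0.07603537],
       [-0.99453072, -0.02199814, -0.10210154,  0.53600293],
       [ 0.10203953,  0.00392599, -0.9947726 ,  1.4034127 ],
       [ 0.        ,  0.        ,  0.        ,  1.        ]])}
0.1 [ 0.14389149 -0.53029888  0.23056126] [-3.14000837e+00 -2.38923248e-04  2.64811907e-01] 0.0187
```

View pics/scene0.png

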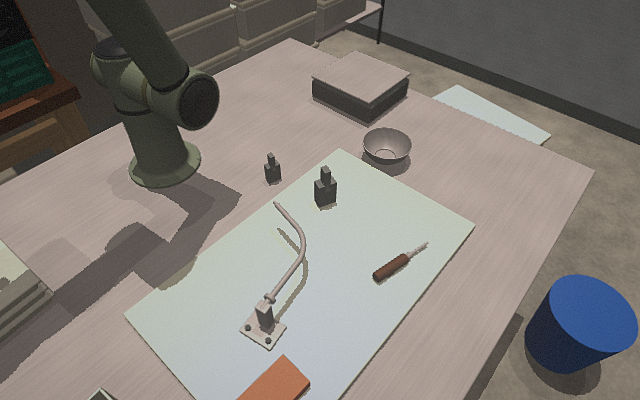

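View pics/top0.png

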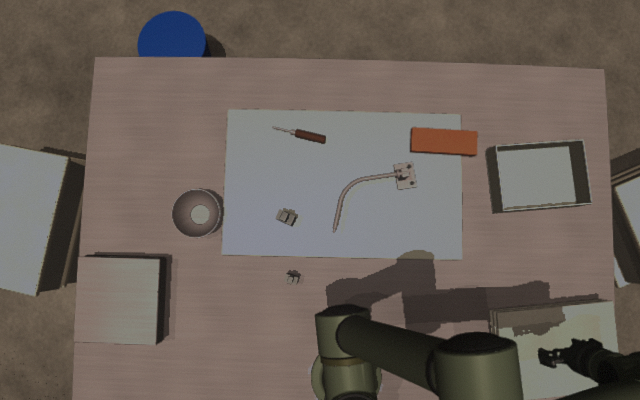

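The scene view shows the larger grey stop on the board at (325,187), the top view at (287,216). A smaller look-alike stands on the bench at scene (272,168), top (293,277). The bar's tip is at scene (276,204), top (335,231), and its collar at scene (270,298), top (400,175). By the description I choose the larger stop on the board, and check it in one close crop.

```bash
python3 - <<'E'
import cv2,numpy as np
s=cv2.imread("pics/scene0.png");t=cv2.imread("pics/top0.png")
def crop(im,x,y,w,h,k): 
    return cv2.resize(im[y:y+h,x:x+w],None,fx=k,fy=k,interpolation=cv2.INTER_NEAREST)
a=crop(s,240,150,100,150,4); b=crop(t,270,155,100,75,4)   # 400x600, 400x300
c=crop(t,340,155,100,75,4)
cv2.imwrite("pics/c1.png",np.hstack([a,np.vstack([b,c])]))
E
```

```text
(no output)
```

View pics/c1.png

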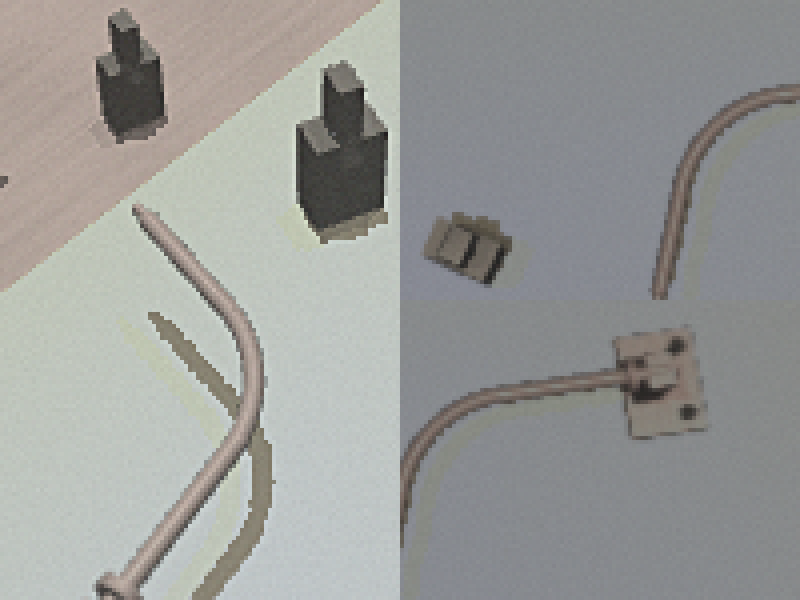

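The crop confirms the larger stop on the board (tab centre near scene (325,170), top (286,216)), and the bar is clear of its shadow. Next I measure the bar's centreline in both views, and take a contrast-stretched close view of the stop.

```bash
cat > h.py <<'E'
import cv2,numpy as np
from bench import *
class Cam:
    def __init__(s,n):
        p=camera_params(n); f=200/np.tan(np.radians(p["vertical_fov"]/2))
        s.K=np.array([[f,0,p["cx"]],[0,f,p["cy"]],[0,0,1]]); s.d=p["distortion"]; s.T=p["world_to_cam"]; s.R=s.T[:3,:3]; s.c=-s.R.T@s.T[:3,3]
    def proj(s,P): return cv2.projectPoints(np.atleast_2d(P).astype(float),cv2.Rodrigues(s.R)[0],s.T[:3,3],s.K,s.d)[0][:,0]
    def norm(s,px): return cv2.undistortPoints(np.array(px,float).reshape(-1,1,2),s.K,s.d)[:,0]
    def plane(s,px,z):
        n=s.norm(px); r=np.c_[n,np.ones(len(n))]@s.R
        return s.c+r*((np.asarray(z)-s.c[2])/r[:,2])[:,None]
    P=property(lambda s:s.T[:3])
S,T=Cam("scene"),Cam("top")
def tri(a,b):
    X=cv2.triangulatePoints(S.P,T.P,S.norm(a).T.copy(),T.norm(b).T.copy()); return (X[:3]/X[3]).T
E
cat > rod.py <<'E'
from h import *
def mask(im,box):
    f=im.astype(int); m=((f[...,2]-f[...,1])>7).astype(np.uint8); o=np.zeros_like(m); x,y,w,h=box; o[y:y+h,x:x+w]=m[y:y+h,x:x+w]
    n,l,st,_=cv2.connectedComponentsWithStats(o); return l==1+np.argmax(st[1:,4])
s=cv2.imread("pics/scene0.png");t=cv2.imread("pics/top0.png")
ms=mask(s,(265,198,50,96)); mt=mask(t,(325,165,71,72))
cs=np.array([(np.nonzero(ms[r])[0].mean(),r) for r in range(200,294) if ms[r].any()])
E
python3 - <<'E'
from rod import *
for n,m in(("s",ms),("t",mt)): y,x=np.nonzero(m); print(n,x.min(),x.max(),y.min(),y.max(),len(x))
print([tuple(c.round(1)) for c in cs[::6]])
print([(c,np.nonzero(mt[:,c])[0].mean().round(1),mt[:,c].sum()) for c in range(334,396,5) if mt[:,c].any()])
print([(r,np.nonzero(mt[r])[0].mean().round(1),mt[r].sum()) for r in range(180,236,4) if mt[r].any()])
def crop(im,x,y,w,h,k): return cv2.resize(cv2.convertScaleAbs(im[y:y+h,x:x+w],alpha=1.6),None,fx=k,fy=k,interpolation=cv2.INTER_NEAREST)
a=crop(s,308,160,36,54,10);b=crop(t,272,202,36,28,10); b=cv2.copyMakeBorder(b,0,540-280,0,0,cv2.BORDER_CONSTANT)
v=cv2.resize((np.hstack([ms[195:300,260:320],mt[160:265,325:400]])*255).astype(np.uint8),None,fx=2.5,fy=2.4,interpolation=0)
b[285:285+v.shape[0],:v.shape[1]]=cv2.cvtColor(v,8)[:255]
cv2.imwrite("pics/c2.png",np.hstack([a,b]))
E
```

```text
s 270 305 201 293 501
t 333 395 172 232 327
[(np.float64(274.0), np.float64(201.0)), (np.float64(279.0), np.float64(207.0)), (np.float64(284.5), np.float64(213.0)), (np.float64(290.0), np.float64(219.0)), (np.float64(295.5), np.float64(225.0)), (np.float64(299.5), np.float64(231.0)), (np.float64(302.0), np.float64(237.0)), (np.float64(303.0), np.float64(243.0)), (np.float64(302.5), np.float64(249.0)), (np.float64(301.0), np.float64(255.0)), (np.float64(297.5), np.float64(261.0)), (np.float64(293.5), np.float64(267.0)), (np.float64(288.5), np.float64(273.0)), (np.float64(283.5), np.float64(279.0)), (np.float64(279.5), np.float64(285.0)), (np.float64(274.5), np.float64(291.0))]
[(334, np.float64(226.0), np.int64(11)), (339, np.float64(207.0), np.int64(17)), (344, np.float64(192.0), np.int64(7)), (349, np.float64(185.5), np.int64(4)), (354, np.float64(181.5), np.int64(4)), (359, np.float64(179.5), np.int64(4)), (364, np.float64(178.7), np.int64(3)), (369, np.float64(177.5), np.int64(4)), (374, np.float64(176.5), np.int64(4)), (379, np.float64(176.7), np.int64(3)), (384, np.float64(175.7), np.int64(3)), (389, np.float64(174.5), np.int64(4)), (394, np.float64(173.5), np.int64(4))]
[(180, np.float64(359.0), np.int64(11)), (184, np.float64(351.0), np.int64(4)), (188, np.float64(346.5), np.int64(4)), (192, np.float64(343.5), np.int64(4)), (196, np.float64(341.5), np.int64(4)), (200, np.float64(340.5), np.int64(4)), (204, np.float64(339.5), np.int64(4)), (208, np.float64(338.5), np.int64(4)), (212, np.float64(337.5), np.int64(4)), (216, np.float64(336.5), np.int64(4)), (220, np.float64(336.0), np.int64(3)), (224, np.float64(335.0), np.int64(3)), (228, np.float64(334.0), np.int64(3)), (232, np.float64(333.0), np.int64(1))]
```

View pics/c2.png

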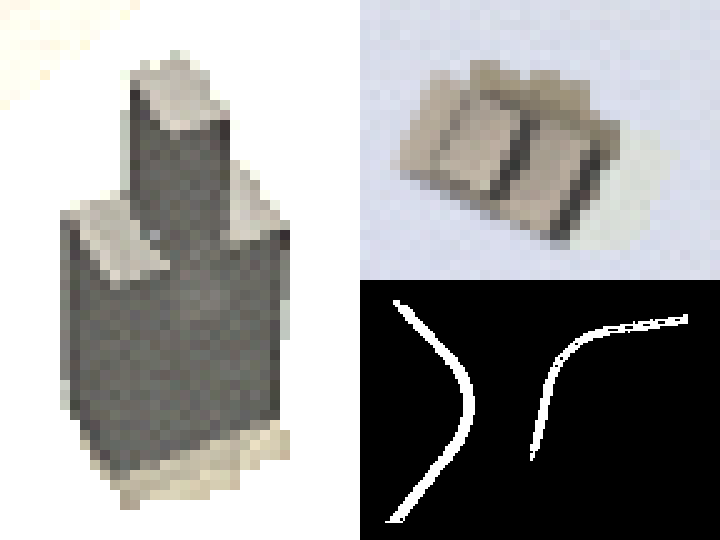

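The close view shows the block's top corners at about scene (314,180.7), (319.3,188.2) and (336.3,182.8). The tab top's centre is at scene (325.4,168.6), top (283.5,215.7), and the masks follow the bar cleanly. Now triangulate.

```bash
cat >> rod.py <<'E'
from scipy.interpolate import UnivariateSpline
sx=UnivariateSpline(cs[:,1],cs[:,0],k=4,s=len(cs)*.12)
# top centreline: rows for the leg, columns for home leg
tp=[(np.nonzero(mt[r])[0].mean(),r) for r in range(231,189,-1)]+[(c,np.nonzero(mt[:,c])[0].mean()) for c in range(345,395)]
tp=np.array(tp); u=np.arange(len(tp))
tp=np.c_[UnivariateSpline(u,tp[:,0],k=4,s=len(u)*.12)(u),UnivariateSpline(u,tp[:,1],k=4,s=len(u)*.12)(u)]
def heights():
    zs=np.linspace(.07,.125,221); out=[]
    for p in tp:
        P=T.plane(np.repeat(p[None],len(zs),0),zs); q=S.proj(P); e=q[:,0]-sx(q[:,1]); i=np.argmin(abs(e))
        out.append([*P[i],e[i],(e[-1]-e[0])/.055/1000])
    return np.array(out)
E
python3 - <<'E'
from rod import *
np.set_printoptions(precision=4,suppress=True)
print("tab c",tri([[325.0,168.1]],[[283.5,215.7]]))
b=S.plane([[314.,180.7],[319.3,188.2],[336.3,182.8]],.093); print("blk top",b, np.linalg.norm(np.diff(b,axis=0),axis=1),np.degrees(np.arctan2(*(b[2]-b[1])[[1,0]])),"ctr",(b[0]+b[2])/2)
bb=S.plane([[314.3,200],[319.5,207],[335.5,201]],.02); print("bot ctr",(bb[0]+bb[2])/2,np.linalg.norm(np.diff(bb,axis=0),axis=1))
q=S.plane([[320,166.8],[324.8,171.8],[329.8,169.5],[325,164.2]],.137);print("tab S",q.mean(0),np.linalg.norm(np.diff(q,axis=0),axis=1),np.degrees(np.arctan2(*(q[2]-q[1])[[1,0]])))
q=T.plane([[282,210.7],[287.5,213.3],[285.5,220.5],[279,218.3]],.137);print("tab T",q.mean(0),np.linalg.norm(np.diff(q,axis=0),axis=1))
q=T.plane([[275,218],[291.5,225.5]],.093);print("blk T",q,np.linalg.norm(q[1]-q[0]),np.degrees(np.arctan2(*(q[1]-q[0])[[1,0]])))
h=heights(); print(h[::4])
print("tip tri",tri([[273.5,200.5]],[[333,232.3]]),"tip plane",T.plane([[333.2,232.3]],.098))
E
```

```text
tab c [[0.4749 0.1905 0.1393]]
blk top [[0.4528 0.1744 0.093 ]
 [0.4806 0.1633 0.093 ]
 [0.5004 0.2063 0.093 ]] [0.0298 0.0474] 65.30179323670974 ctr [0.4766 0.1903 0.093 ]
bot ctr [0.476 0.192 0.02 ] [0.0287 0.0482]
tab S [0.4731 0.1924 0.137 ] [0.0214 0.0149 0.0224] 74.91349905311456
tab T [0.475  0.1906 0.137 ] [0.0172 0.021  0.0194]
blk T [[0.4706 0.2188 0.093 ]
 [0.4499 0.1701 0.093 ]] 0.052900554894832634 -113.06145682495874
[[ 0.4366  0.0502  0.1035 -0.0239  0.202 ]
 [ 0.4477  0.0455  0.1085  0.0016  0.2239]
 [ 0.459   0.0424  0.1102  0.0283  0.2344]
 [ 0.4704  0.0404  0.1098  0.0025  0.2367]
 [ 0.4821  0.0389  0.1082  0.0152  0.2326]
 [ 0.494   0.0375  0.1062  0.0208  0.2226]
 [ 0.506   0.0358  0.1042 -0.0067  0.2062]
 [ 0.518   0.0332  0.1033  0.0185  0.1821]
 [ 0.5299  0.0295  0.1035  0.0148  0.1492]
 [ 0.5412  0.0244  0.1058 -0.004   0.1065]
 [ 0.5516  0.0179  0.1115 -0.012   0.0541]
 [ 0.5667  0.0077  0.0748  0.0098 -0.0062]
 [ 0.5746 -0.0013  0.0865  0.0093 -0.0704]
 [ 0.5816 -0.0116  0.093   0.0041 -0.1337]
 [ 0.5874 -0.0227  0.0967 -0.0197 -0.191 ]
 [ 0.5917 -0.0344  0.0985  0.0065 -0.2389]
 [ 0.5947 -0.0464  0.0993 -0.0336 -0.2756]
 [ 0.5967 -0.0585  0.0988  0.0288 -0.3002]
 [ 0.598  -0.0707  0.0982 -0.0382 -0.3126]
 [ 0.5993 -0.0827  0.0975 -0.0054 -0.312 ]
 [ 0.6008 -0.0944  0.0973 -0.0267 -0.2957]
 [ 0.6031 -0.1059  0.097   0.027  -0.2594]
 [ 0.6065 -0.1173  0.0962  0.0229 -0.196 ]]
tip tri [[0.4329 0.05   0.1055]] tip plane [[0.4327 0.0488 0.098 ]]
```

Checks out: the tab triangulates to z 0.139 (expected 0.137), the home leg to z 0.0975 (expected 0.098), and the block edges to 30 x 48 mm. The outer leg stands about 7 mm higher. Next I fit the two straight legs as 3D lines across the views, and join them with a smooth curve as the path.

```bash
cat > path.py <<'E'
from rod import *
def line3(ps,pt):
    n=[];c=[]
    for C,p in((S,ps),(T,pt)):
        q=C.norm(p); vx,vy,x0,y0=cv2.fitLine(q.astype(np.float32),cv2.DIST_HUBER,0,1e-6,1e-6).ravel()
        nn=C.R.T@np.cross([x0,y0,1],[vx,vy,0]); nn/=np.linalg.norm(nn); n.append(nn); c.append(nn@C.c)
    d=np.cross(*n); d/=np.linalg.norm(d)
    p0=np.linalg.lstsq(np.array(n),np.array(c),rcond=None)[0]
    return p0,d
traw=lambda rs:np.array([(np.nonzero(mt[r])[0].mean(),r) for r in rs])
traw2=lambda cc:np.array([(c,np.nonzero(mt[:,c])[0].mean()) for c in cc])
def at(pd,px,C):  # point of line nearest the ray through px
    p,d=pd; r=C.R.T@np.r_[C.norm([px])[0],1]; A=np.c_[d,-r]; return p+d*np.linalg.lstsq(A,C.c-p,rcond=None)[0][0]
out=line3(cs[(cs[:,1]>202)&(cs[:,1]<221)],traw(range(203,231)))
hom=line3(cs[(cs[:,1]>264)&(cs[:,1]<292)],traw2(range(366,395)))
out=(out[0],out[1]*-np.sign(out[1][0])); hom=(hom[0],hom[1]*np.sign(hom[1][1]))
E
python3 - <<'E'
from path import *
np.set_printoptions(precision=4,suppress=True)
for n,l in(("out",out),("home",hom)): print(n,l[1],"yaw",np.degrees(np.arctan2(l[1][1],l[1][0])),"pitch",np.degrees(np.arcsin(l[1][2])))
print("tip",at(out,[273.3,200.3],S),at(out,[333.1,232.5],T))
print("out at 203-row",at(out,[339.7,203],T)); print("home",at(hom,[368,178],T),at(hom,[395.5,173.7],T),at(hom,[272,294],S))
E
```

```text
out [-0.9796  0.1968  0.0417] yaw 168.63876305867493 pitch 2.3917303284123244
home [-0.1731  0.9849 -0.0011] yaw 99.96660620105887 pitch -0.06326335249015126
tip [0.4351 0.0484 0.1093] [0.4317 0.0491 0.1094]
out at 203-row [0.5174 0.0319 0.1058]
home [ 0.5941 -0.0499  0.0978] [ 0.6083 -0.1305  0.0979] [ 0.6072 -0.1243  0.0978]
```

```bash
python3 - <<'E'
import cv2,numpy as np
s=cv2.imread("pics/scene0.png");t=cv2.imread("pics/top0.png")
def crop(im,x,y,w,h,k): return cv2.resize(cv2.convertScaleAbs(im[y:y+h,x:x+w],alpha=1.4),None,fx=k,fy=k,interpolation=cv2.INTER_NEAREST)
cv2.imwrite("pics/c3.png",np.hstack([crop(s,250,280,40,40,10),crop(t,385,155,40,40,10)]))
E
```

```text
(no output)
```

View pics/c3.png

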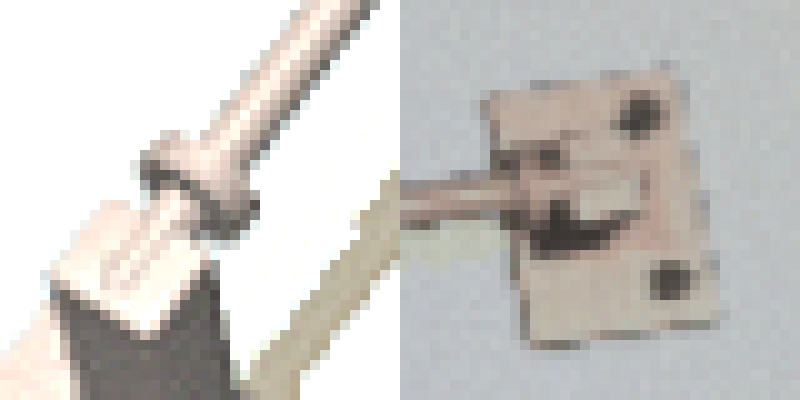

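The collar face is at about scene (271.5,296.5), top (396,174.5), so bar_home is near (0.607,-0.127,0.098). The tip is near (0.433,0.049,0.109). Picking up now, with the pads on the tab's y faces.

```bash
python3 - <<'E'
from h import *
y=np.radians(156)
gripper_to(0.6,40)
reach([.476,.1908,.19],[np.pi,0,y]); print(get_clock(),get_joint_positions())
print(line_to([.476,.1908,.0995],v=.12,threshold=6),get_ee_pos())
gripper_to(0,40); print(get_finger_gap(),get_gripper_force(),get_contact_force())
f0=get_contact_force()
line_to([.476,.1908,.20],v=.12); print(get_clock(),get_finger_gap(),get_contact_force()-f0,get_moment(),get_ee_pos())
cv2.imwrite("pics/s1.png",get_image("scene")); cv2.imwrite("pics/t1.png",get_image("top"))
a=cv2.imread("pics/s1.png")[80:230,250:400];cv2.imwrite("pics/s1c.png",cv2.resize(a,None,fx=4,fy=4,interpolation=0))
E
```

```text
3.3333 [ 2.35941038e-01  2.90905786e-01 -3.53965012e-01  9.25749390e-01
 -1.83686224e-04  6.56088537e-01]
False [0.47654551 0.19083019 0.10003228]
0.20614300471824895 39.71592128276825 [-0.99128741 -0.50965252  5.12821095]
5.6167 0.20267208203239714 [ 0.2307255   0.38206685 -6.51344928] [-0.01656323 -0.02437449 -0.00404508] [0.47533934 0.19066702 0.19912198]
```

View pics/s1c.png

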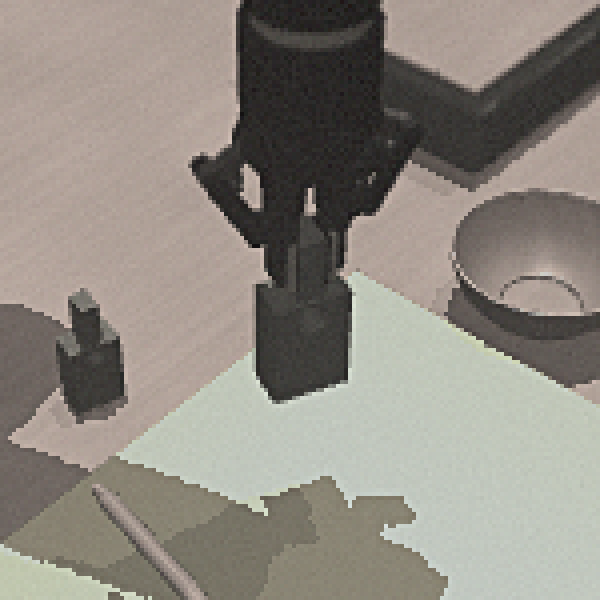

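Held squarely and upright: the stop is at crop (305,340), its gap is 0.20, and the bar's tip is visible at crop (97,488). Next comes the path plus a force-following stepper. I go to the pre-tip pose and check before threading.

```bash
cat > follow.py <<'E'
from path import *
import json
from scipy.interpolate import make_smoothing_spline
from scipy.spatial.transform import Rotation as Ro
tip=np.array([.4335,.0488,.1093]); tip=out[0]+out[1]*((tip-out[0])@out[1]); H=hom[0]+hom[1]*((np.array([.607,-.127,.098])-hom[0])@hom[1])
A=tip-.078*out[1]; B=H+.102*hom[1]
bend=[]
for p in tp:
    P=T.plane([p],.102)[0]; w=np.clip((P-B)@(A-B)/((A-B)@(A-B)),0,1); P=T.plane([p],B[2]+w*(A[2]-B[2]))[0]
    if P[0]>A[0]+.006 and P[1]>B[1]+.006: bend.append(P)
pts=np.vstack([[tip+out[1]*a for a in np.arange(.1,-.0781,-.003)],bend,[H+hom[1]*a for a in np.arange(.102,-.03,-.003)]])
L=np.r_[0,np.cumsum(np.linalg.norm(np.diff(pts,axis=0),axis=1))]-.1
sp=[make_smoothing_spline(L,pts[:,i],lam=2e-8) for i in range(3)]; dsp=[a.derivative() for a in sp]
c=lambda s:np.array([a(s) for a in sp])
def tan(s): t=np.array([a(s) for a in dsp]); return -t/np.linalg.norm(t)   # outward
sH=float(np.linspace(.15,.35,2001)[np.argmin([np.linalg.norm(c(s)-H) for s in np.linspace(.15,.35,2001)])])
D=.020
def pose(s,off=np.zeros(3),dy=0,dp=0):
    t=tan(s); e=[np.pi,-np.arcsin(t[2])+dp,np.arctan2(t[1],t[0])+dy]
    return c(s)+off-Ro.from_euler("xyz",e).as_matrix()[:,2]*D,e
def bore(): return get_ee_pos()+Ro.from_euler("xyz",get_orientation()).as_matrix()[:,2]*D
def F(): 
    a=[]
    for _ in range(3): a.append(get_contact_force()); dwell(.01)
    return np.mean(a,0)
def load(): return json.load(open("st.json"))
def run(s1,ds=.003,v=.05,fmax=9,klat=3e-4,kyaw=.25,kp=.15,seek=True):
    st=load(); s=st["s"]; off=np.array(st["off"]); dy=st["dy"]; dp=st["dp"]; f0=np.array(st["f0"]); m0=np.array(st["m0"]); why="done"; fs=0
    while s<s1-1e-6:
        s=min(s+ds,s1); p,e=pose(s,off,dy,dp); hit=line_to(p,e,v=v,threshold=7)
        f=F()-f0; m=get_moment()-m0; t=tan(s); n=np.cross([0,0,1],t); n/=np.linalg.norm(n); ax=f@t; fl=f-ax*t
        print(f"s{s*1e3:.0f} t{get_clock():.1f} ax{ax:.1f} n{f@n:.1f} z{f[2]:.1f} mz{m[2]:.2f} mn{m@n:.2f} off n{off@n*1e3:.1f} z{off[2]*1e3:.1f} dy{np.degrees(dy):.1f} dp{np.degrees(dp):.1f}{' HIT' if hit else ''}")
        off=off+np.clip(klat*fl,-.0012,.0012); off-=t*(off@t); dy+=float(np.clip(kyaw*m[2],-.02,.02))
        if hit or np.linalg.norm(f)>fmax: why="force"; break
    json.dump(dict(s=s,off=list(off),dy=dy,dp=dp,f0=list(f0),m0=list(m0)),open("st.json","w")); print(why,get_clock(),bore().round(4),get_finger_gap()); return why
E
python3 - <<'E'
from follow import *
np.set_printoptions(precision=4,suppress=True)
print("tip",tip,"H",H,"sH",sH,"(expect %.3f)"%(.085+.108+.1))
for s in np.arange(-.05,sH,.03): print(round(s,3),c(s),np.degrees(np.arctan2(tan(s)[1],tan(s)[0])).round(1),np.degrees(np.arcsin(tan(s)[2])).round(1))
p,e=pose(-.045)
for s in np.arange(-.045,sH-.01,.02): 
    q=solve_ik(*pose(s)); assert q is not None,s
print(q)
line_to(p+[0,0,.05],e,v=.15); line_to(p,e,v=.1); dwell(.2)
f0=F();m0=get_moment(); print(f0,m0,get_clock(),bore(),c(-.045),get_orientation(),e)
json.dump(dict(s=-.045,off=[0,0,0],dy=0,dp=0,f0=list(f0),m0=list(m0)),open("st.json","w"))
s=get_image("scene");t=get_image("top");cv2.imwrite("pics/s2.png",s);cv2.imwrite("pics/t2.png",t)
a=cv2.resize(s[160:240,240:320],None,fx=5,fy=5,interpolation=0);b=cv2.resize(t[190:270,290:370],None,fx=5,fy=5,interpolation=0)
cv2.imwrite("pics/c4.png",cv2.convertScaleAbs(np.hstack([a,b]),alpha=1.5))
E
```

```text
tip [0.4335 0.0487 0.1094] H [ 0.6076 -0.1269  0.0978] sH 0.285 (expect 0.293)
-0.05 [0.3845 0.0586 0.1115] 168.6 2.4
-0.02 [0.4139 0.0527 0.1102] 168.6 2.4
0.01 [0.4433 0.0468 0.1089] 168.6 2.4
0.04 [0.4727 0.0409 0.1077] 168.6 2.4
0.07 [0.5021 0.0349 0.1064] 168.5 2.3
0.1 [0.5312 0.029  0.1044] 158.4 4.6
0.13 [0.5571 0.0143 0.102 ] 142.4 4.7
0.16 [ 0.5779 -0.007   0.0996] 125.9 4.5
0.19 [ 0.5913 -0.0333  0.0977] 99.4 -0.2
0.22 [ 0.5964 -0.0629  0.0978] 100.0 -0.1
0.25 [ 0.6016 -0.0925  0.0978] 100.0 -0.1
0.28 [ 0.6068 -0.122   0.0978] 100.0 -0.1
[-0.2806  0.5276 -0.185   0.8577 -0.001   1.1162]
[-0.1068  0.0592 -1.9655] [ 0.0323 -0.0045 -0.0355] 7.8083 [0.39   0.0576 0.1118] [0.3894 0.0576 0.1112] [ 3.1414 -0.0404  2.9434] [3.141592653589793, np.float64(-0.04174356905059667), np.float64(2.94330166186447)]
```

View pics/c4.png

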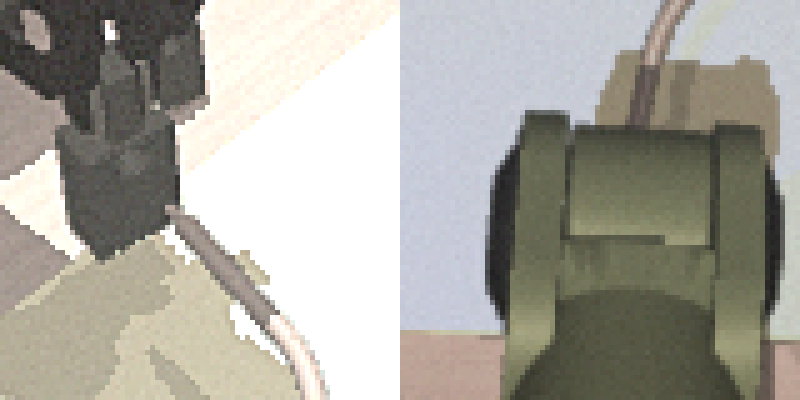

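The stop stands off the tip at scene (264,196) and the tip is at scene (273.5,202); the top view is blocked by the arm. I check the seen stop corners against the expected ones before threading.

```bash
python3 - <<'E'
from follow import *
np.set_printoptions(precision=1,suppress=True)
R=Ro.from_euler("xyz",get_orientation()).as_matrix(); b=bore(); X=-R[:,0];Z=-R[:,2];Y=np.cross(Z,X)
for n,(x,y,z) in dict(FLt=(15,-25,13),FRt=(15,25,13),FLb=(15,-25,-60),FRb=(15,25,-60),BLt=(-15,-25,13),BLb=(-15,-25,-60)).items():
    print(n,(S.proj(b+(x*X+y*Y+z*Z)/1000)[0]-[240,160]+.5)*5)
s=cv2.imread("pics/s2.png")
a=cv2.resize(s[170:216,246:282],None,fx=13,fy=13,interpolation=0); a=cv2.convertScaleAbs(a,alpha=2.2); 
for x,y,z in [(15,-25,13),(15,25,13),(15,-25,-60),(15,25,-60),(-15,-25,13),(-15,-25,-60),(15,0,0)]:
    q=(S.proj(b+(x*X+y*Y+z*Z)/1000)[0]-[246,170]+.5)*13; cv2.circle(a,tuple(int(v) for v in q),4,(0,0,255),1)
cv2.imwrite("pics/c5.png",a)
E
```

```text
FLt [ 87.1 168.5]
FRt [175.4 123.2]
FLb [100.5 264.3]
FRb [183.5 219.7]
BLt [ 54.4 130.7]
BLb [ 69.4 227.2]
```

View pics/c5.png

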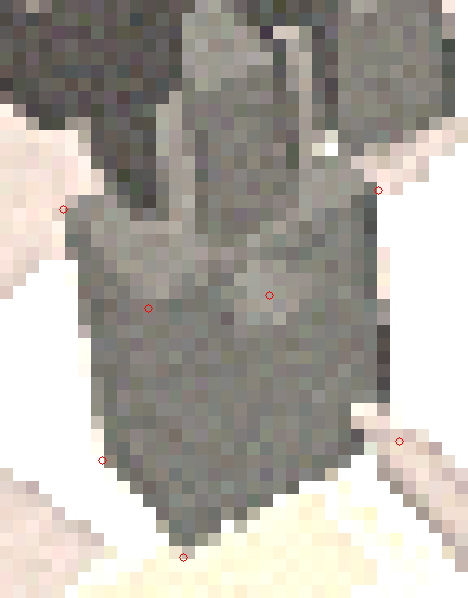

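The predicted corners and hole centre fall on the seen ones within about 1 px. Threading.

```bash
python3 - <<'E'
from follow import *
run(-.018,ds=.009)
run(.03,ds=.004,v=.04)
E
```

```text
s-36 t8.3 ax-0.2 n0.3 z0.5 mz0.01 mn0.05 off n0.0 z0.0 dy0.0 dp0.0
s-27 t8.6 ax0.3 n0.1 z0.5 mz0.03 mn0.07 off n0.1 z0.1 dy0.1 dp0.0
s-18 t9.0 ax-0.5 n0.2 z-0.0 mz0.01 mn0.03 off n0.1 z0.3 dy0.6 dp0.0
done 8.9833 [0.416  0.0521 0.1104] 0.20605967283623483
s-14 t9.3 ax-0.7 n-0.0 z0.1 mz0.04 mn0.05 off n0.2 z0.3 dy0.7 dp0.0
s-10 t9.5 ax-0.2 n0.4 z0.4 mz0.04 mn0.05 off n0.2 z0.3 dy1.3 dp0.0
s-6 t9.8 ax-1.1 n-0.4 z0.1 mz-0.00 mn0.14 off n0.3 z0.4 dy1.9 dp0.0
s-2 t10.1 ax0.7 n0.2 z-0.6 mz0.07 mn-0.19 off n0.2 z0.5 dy1.9 dp0.0
s2 t10.4 ax-6.2 n-0.9 z-12.8 mz0.01 mn1.41 off n0.2 z0.3 dy2.9 dp0.0
force 10.3583 [0.4368 0.0479 0.1092] 0.2075864783128511
```

Vertical contact of 12.8 N: the stop rides about 1–2 mm too high at the shoulder. I back off, lower it, and continue with finer steps, tighter guards and a deadband.

```bash
python3 - <<'E'
s=open("follow.py").read()
s=s.replace("dy+=float(np.clip(kyaw*m[2],-.02,.02))","dy+=float(np.clip(kyaw*np.sign(m[2])*max(abs(m[2])-.06,0),-.02,.02))")
s=s.replace("threshold=7)","threshold=th)").replace("seek=True","th=3.5")
s=s.replace("fl=f-ax*t\n","fl=f-ax*t; fl=fl*max(np.linalg.norm(fl)-.8,0)/(np.linalg.norm(fl)+1e-9)\n")
# on contact: retreat sideways until lateral force is small, and back a little
s=s.replace("        if hit or np.linalg.norm(f)>fmax: why","""        if hit or np.linalg.norm(f)>3.5:
            s=max(s-(.0015 if ax<-2.5 else .0005),-.05); k=0
            while k<8:
                line_to(*pose(s,off,dy,dp),v=.03); f=F()-f0; ax=f@t; fl=f-ax*t; k+=1
                if np.linalg.norm(fl)<2: break
                off=off+np.clip(klat*fl,-.0008,.0008); off-=t*(off@t)
            print(f"   relax k{k} ax{ax:.1f} n{f@n:.1f} z{f[2]:.1f}"); bad=bad+1 if ax<-3 else 0
        else: bad=0
        if bad>2 or np.linalg.norm(f)>fmax: why""").replace("fs=0","bad=0")
open("follow.py","w").write(s)
E
python3 - <<'E'
from follow import *
st=load(); st["dy"]=.01; st["s"]=-.002; st["off"]=[0,0,-.0012]; 
line_to(*pose(-.002,np.array(st["off"]),.01),v=.03); f=F()-np.array(st["f0"]); print(f,get_clock(),bore(),c(-.002))
json.dump(st,open("st.json","w"))
if np.linalg.norm(f)<5: run(.012,ds=.002,v=.025)
E
```

```text
[-0.30802104 -0.10232298  0.36662035] 10.675 [0.43147034 0.04908684 0.1086364 ] [0.43153184 0.04913503 0.10944725]
s0 t10.9 ax-2.4 n-1.1 z-4.4 mz0.02 mn0.48 off n0.0 z-1.2 dy0.6 dp0.0
   relax k1 ax0.3 n-0.0 z0.6
s2 t11.5 ax0.1 n-0.3 z0.4 mz0.07 mn0.03 off n-0.3 z-2.2 dy0.6 dp0.0
s4 t11.8 ax-0.4 n0.5 z-0.3 mz0.08 mn0.09 off n-0.3 z-2.2 dy0.6 dp0.0
s6 t12.1 ax-0.6 n-0.1 z0.0 mz0.09 mn0.05 off n-0.3 z-2.2 dy1.0 dp0.0
s8 t12.3 ax0.3 n0.5 z-0.3 mz-0.04 mn0.11 off n-0.3 z-2.2 dy1.5 dp0.0
s10 t12.6 ax-0.1 n-0.3 z-0.4 mz0.08 mn0.11 off n-0.3 z-2.2 dy1.5 dp0.0
s12 t12.9 ax-0.1 n0.4 z0.0 mz0.00 mn0.09 off n-0.3 z-2.2 dy1.7 dp0.0
s12 t13.2 ax0.1 n0.8 z-0.4 mz-0.03 mn0.06 off n-0.3 z-2.2 dy1.7 dp0.0
done 13.15 [0.4452 0.0467 0.1066] 0.20653320978300438
```

```bash
python3 - <<'E'
from follow import *
run(.066,ds=.003,v=.03)
E
```

```text
s15 t13.4 ax-0.4 n0.1 z-0.3 mz0.04 mn0.12 off n-0.3 z-2.3 dy1.7 dp0.0
s18 t13.7 ax-0.7 n-0.0 z-0.6 mz0.03 mn0.14 off n-0.3 z-2.3 dy1.7 dp0.0
s21 t14.0 ax-1.2 n-0.3 z-0.8 mz0.06 mn0.23 off n-0.3 z-2.3 dy1.7 dp0.0
s24 t14.2 ax-0.3 n-0.0 z-1.2 mz0.01 mn0.22 off n-0.3 z-2.3 dy1.7 dp0.0
s27 t14.5 ax-0.9 n0.3 z-0.7 mz0.01 mn0.20 off n-0.3 z-2.4 dy1.7 dp0.0
s30 t14.8 ax-0.9 n-0.0 z-1.0 mz0.04 mn0.20 off n-0.3 z-2.4 dy1.7 dp0.0
s33 t15.1 ax-0.2 n0.0 z-1.0 mz0.07 mn0.16 off n-0.3 z-2.4 dy1.7 dp0.0
s36 t15.3 ax-0.3 n-0.6 z-0.8 mz0.08 mn0.14 off n-0.3 z-2.5 dy1.8 dp0.0
s39 t15.6 ax-0.1 n-0.4 z-0.1 mz-0.00 mn0.18 off n-0.3 z-2.6 dy2.1 dp0.0
s42 t15.9 ax-0.5 n-0.4 z-0.6 mz0.08 mn0.25 off n-0.3 z-2.6 dy2.1 dp0.0
s45 t16.2 ax-0.9 n-0.1 z-0.9 mz0.02 mn0.23 off n-0.3 z-2.6 dy2.4 dp0.0
s48 t16.4 ax-0.7 n0.0 z-0.9 mz0.04 mn0.20 off n-0.3 z-2.6 dy2.4 dp0.0
s51 t16.7 ax-0.2 n-0.3 z-1.0 mz0.07 mn0.12 off n-0.3 z-2.6 dy2.4 dp0.0
s54 t17.0 ax-0.7 n-0.3 z-0.9 mz0.02 mn0.20 off n-0.3 z-2.7 dy2.5 dp0.0
s57 t17.3 ax-0.5 n-0.3 z-0.8 mz0.00 mn0.16 off n-0.3 z-2.7 dy2.5 dp0.0
s60 t17.6 ax-0.2 n-1.0 z-0.9 mz0.01 mn0.12 off n-0.3 z-2.7 dy2.5 dp0.0
s63 t17.8 ax-0.7 n-0.4 z-1.7 mz-0.03 mn0.18 off n-0.5 z-2.8 dy2.5 dp0.0
s66 t18.1 ax-0.2 n-0.5 z0.3 mz0.04 mn0.05 off n-0.5 z-3.1 dy2.5 dp0.0
done 18.1 [0.4984 0.0361 0.1037] 0.20717207681552696
```

Step 1 is met with light forces (about 1 N). Now into the bend.

```bash
python3 - <<'E'
from follow import *
st=load(); st["dy"]=.015; st["m0"][2]+=.03; json.dump(st,open("st.json","w"))
run(.13,ds=.0025,v=.03)
E
```

```text
s68 t18.4 ax-0.1 n0.1 z0.3 mz0.02 mn-0.01 off n-0.5 z-3.1 dy0.9 dp0.0
s71 t18.6 ax-0.1 n0.1 z0.2 mz0.01 mn0.02 off n-0.5 z-3.1 dy0.9 dp0.0
s74 t18.9 ax0.1 n0.2 z0.4 mz0.04 mn0.06 off n-0.5 z-3.1 dy0.9 dp0.0
s76 t19.2 ax-0.1 n-0.9 z-0.2 mz-0.09 mn0.01 off n-0.5 z-3.1 dy0.9 dp0.0
s79 t19.5 ax1.2 n-2.3 z-1.2 mz-0.08 mn-0.27 off n-0.6 z-3.1 dy0.4 dp0.0
s81 t19.8 ax2.6 n-1.7 z-1.5 mz-0.05 mn-0.47 off n-1.1 z-3.3 dy0.1 dp0.0
s84 t20.0 ax-0.9 n1.7 z-1.2 mz-0.02 mn0.18 off n-1.4 z-3.7 dy0.1 dp0.0
s86 t20.3 ax-0.3 n0.3 z0.0 mz-0.02 mn0.10 off n-1.1 z-3.9 dy0.1 dp0.0
s89 t20.6 ax-0.4 n0.3 z-0.3 mz0.00 mn0.15 off n-1.0 z-3.9 dy0.1 dp0.0
s91 t20.9 ax0.3 n1.2 z-0.3 mz0.06 mn0.09 off n-1.0 z-3.9 dy0.1 dp0.0
s94 t21.1 ax-0.1 n2.4 z-0.5 mz0.13 mn-0.05 off n-0.9 z-3.9 dy0.1 dp0.0
s96 t21.4 ax-0.6 n0.7 z-0.6 mz-0.01 mn0.23 off n-0.4 z-4.0 dy1.1 dp0.0
s99 t21.7 ax-0.5 n0.3 z0.0 mz0.01 mn0.11 off n-0.3 z-4.1 dy1.1 dp0.0
s101 t21.9 ax0.1 n-0.8 z0.0 mz0.05 mn0.10 off n-0.3 z-4.1 dy1.1 dp0.0
s104 t22.2 ax-0.1 n-0.3 z0.3 mz0.00 mn0.05 off n-0.3 z-4.1 dy1.1 dp0.0
s106 t22.5 ax0.3 n0.4 z0.6 mz0.05 mn0.12 off n-0.3 z-4.1 dy1.1 dp0.0
s109 t22.8 ax0.1 n-0.4 z0.2 mz0.05 mn0.18 off n-0.3 z-4.1 dy1.1 dp0.0
s111 t23.1 ax0.1 n0.0 z-0.2 mz-0.02 mn0.19 off n-0.3 z-4.1 dy1.1 dp0.0
s114 t23.3 ax-0.3 n-1.2 z1.2 mz-0.01 mn0.20 off n-0.3 z-4.1 dy1.1 dp0.0
s116 t23.6 ax-0.4 n-0.6 z1.0 mz0.03 mn0.27 off n-0.5 z-3.9 dy1.1 dp0.0
s119 t23.9 ax0.0 n-0.7 z0.7 mz-0.06 mn0.12 off n-0.5 z-3.8 dy1.1 dp0.0
s121 t24.1 ax1.0 n-1.5 z1.4 mz0.02 mn-0.02 off n-0.6 z-3.7 dy1.1 dp0.0
s124 t24.4 ax-0.4 n-0.3 z1.2 mz0.04 mn0.19 off n-0.8 z-3.5 dy1.1 dp0.0
s126 t24.7 ax-0.3 n-1.1 z1.1 mz-0.04 mn0.12 off n-0.9 z-3.4 dy1.1 dp0.0
s129 t25.0 ax-0.1 n-0.4 z0.5 mz0.02 mn0.23 off n-1.0 z-3.2 dy1.1 dp0.0
s130 t25.2 ax0.5 n-0.6 z1.4 mz0.05 mn0.02 off n-1.0 z-3.2 dy1.1 dp0.0
done 25.25 [0.5575 0.0153 0.0988] 0.2066029868745072
```

```bash
cat >> follow.py <<'E'
# the rest, with the height as felt: level out to the home leg
c0,t0=c,tan
def c(s):
    p=c0(s); p[2]=np.interp(s,[.13,.185],[.0988,.0978]); return p
def tan(s):
    t=t0(s); t[2]=np.sin(np.radians(np.interp(s,[.13,.15,.185],[4.6,1.5,0.]))); return t/np.linalg.norm(t)
E
python3 - <<'E'
from follow import *
st=load(); st["off"][2]=0; json.dump(st,open("st.json","w"))
print(c(.13),bore(),load()["off"])
run(.19,ds=.0025,v=.03)
E
```

```text
[0.55709455 0.01431725 0.0988    ] [0.55747804 0.01527056 0.09878128] [0.0004675779809489046, 0.0010123531863721045, 0]
s132 t25.5 ax-0.1 n0.3 z0.4 mz0.03 mn0.14 off n-1.1 z0.0 dy1.1 dp0.0
s135 t25.8 ax-0.1 n-0.2 z0.2 mz-0.00 mn0.10 off n-1.1 z-0.0 dy1.1 dp0.0
s138 t26.1 ax-0.0 n0.1 z-0.1 mz-0.01 mn0.10 off n-1.1 z-0.0 dy1.1 dp0.0
s140 t26.4 ax0.1 n-0.1 z0.2 mz0.03 mn0.06 off n-1.1 z-0.0 dy1.1 dp0.0
s143 t26.6 ax-0.7 n0.8 z0.1 mz0.06 mn0.14 off n-1.1 z-0.0 dy1.1 dp0.0
s145 t26.9 ax-0.1 n0.3 z0.6 mz-0.07 mn0.07 off n-1.1 z-0.0 dy1.1 dp0.0
s148 t27.2 ax-0.0 n-0.2 z0.0 mz0.04 mn0.06 off n-1.1 z-0.0 dy1.0 dp0.0
s150 t27.4 ax0.2 n-0.4 z0.2 mz-0.01 mn0.06 off n-1.1 z-0.0 dy1.0 dp0.0
s153 t27.7 ax-0.4 n0.0 z0.7 mz-0.04 mn0.05 off n-1.1 z-0.0 dy1.0 dp0.0
s155 t28.0 ax-0.4 n-0.4 z0.1 mz-0.03 mn0.08 off n-1.1 z-0.0 dy1.0 dp0.0
s158 t28.3 ax0.2 n-0.1 z0.5 mz-0.01 mn0.00 off n-1.1 z-0.0 dy1.0 dp0.0
s160 t28.6 ax-0.1 n-0.6 z0.1 mz0.05 mn-0.02 off n-1.1 z-0.0 dy1.0 dp0.0
s163 t28.8 ax-0.0 n-0.3 z0.4 mz0.03 mn0.02 off n-1.1 z-0.0 dy1.0 dp0.0
s165 t29.1 ax0.2 n-0.3 z-0.2 mz0.05 mn0.07 off n-1.1 z-0.
[... 208 characters left out ...]
.1 z-0.0 dy1.0 dp0.0
s175 t30.2 ax4.3 n2.4 z2.9 mz-0.12 mn-0.96 off n-1.0 z-0.0 dy1.0 dp0.0
   relax k1 ax1.1 n1.3 z0.4
s177 t30.8 ax2.2 n2.4 z0.0 mz-0.08 mn-0.56 off n-0.5 z0.7 dy0.2 dp0.0
s180 t31.0 ax1.2 n3.9 z0.2 mz-0.04 mn-0.24 off n-0.0 z0.7 dy-0.1 dp0.0
   relax k2 ax-1.3 n0.3 z0.6
s182 t31.9 ax-0.0 n0.3 z-0.1 mz0.06 mn-0.03 off n1.3 z-0.1 dy-0.1 dp0.0
s184 t32.1 ax-0.0 n0.2 z-0.3 mz0.03 mn0.00 off n1.3 z-0.1 dy-0.1 dp0.0
s187 t32.4 ax0.2 n0.1 z0.4 mz0.05 mn0.08 off n1.3 z-0.1 dy-0.1 dp0.0
s189 t32.7 ax-0.2 n-0.0 z0.2 mz0.01 mn-0.02 off n1.3 z-0.1 dy-0.1 dp0.0
s190 t33.0 ax0.4 n0.3 z0.3 mz0.02 mn0.07 off n1.3 z-0.1 dy-0.1 dp0.0
done 32.975 [ 0.59   -0.0335  0.0977] 0.20214218383155663
```

On the straight by the collar. Slide home, then push gently into the collar.

```bash
python3 - <<'E'
from follow import *
if run(.258,ds=.004,v=.04)=="done":
    st=load(); s=st["s"]; off=np.array(st["off"]); f0=np.array(st["f0"])
    while s<.285:
        s+=.001; hit=line_to(*pose(s,off,st["dy"]),v=.012,threshold=3); f=F()-f0; ax=f@tan(s)
        if hit or ax<-3 or np.linalg.norm(f)>6: break
    st["s"]=s; json.dump(st,open("st.json","w"))
    print("contact s",s,hit,"ax",ax,f,get_clock(),bore(),"dist to H est",(bore()-H)@hom[1])
E
```

```text
s194 t33.2 ax0.3 n-0.1 z0.0 mz0.06 mn0.06 off n1.3 z-0.1 dy-0.1 dp0.0
s198 t33.5 ax0.2 n0.2 z0.2 mz0.03 mn0.12 off n1.3 z-0.1 dy-0.1 dp0.0
s202 t33.8 ax-0.4 n-0.1 z0.7 mz-0.01 mn0.07 off n1.3 z-0.1 dy-0.1 dp0.0
s206 t34.1 ax0.0 n-0.3 z-0.1 mz0.00 mn0.04 off n1.3 z-0.1 dy-0.1 dp0.0
s210 t34.4 ax-0.8 n-0.8 z0.5 mz0.01 mn0.08 off n1.3 z-0.1 dy-0.1 dp0.0
s214 t34.6 ax-0.1 n0.1 z0.1 mz-0.05 mn0.07 off n1.2 z-0.1 dy-0.1 dp0.0
s218 t34.9 ax0.1 n-0.2 z0.2 mz0.01 mn0.04 off n1.2 z-0.1 dy-0.1 dp0.0
s222 t35.2 ax0.0 n-0.2 z0.3 mz0.00 mn0.06 off n1.2 z-0.1 dy-0.1 dp0.0
s226 t35.5 ax-0.4 n-0.2 z-0.1 mz-0.00 mn0.06 off n1.2 z-0.1 dy-0.1 dp0.0
s230 t35.7 ax-0.3 n0.3 z0.5 mz0.05 mn0.06 off n1.2 z-0.1 dy-0.1 dp0.0
s234 t36.0 ax-0.6 n-0.0 z-0.1 mz-0.04 mn0.06 off n1.2 z-0.1 dy-0.1 dp0.0
s238 t36.3 ax-0.3 n-0.2 z0.1 mz-0.00 mn0.05 off n1.2 z-0.1 dy-0.1 dp0.0
s242 t36.5 ax-0.2 n0.1 z0.4 mz-0.02 mn0.04 off n1.2 z-0.1 dy-0.1 dp0.0
s246 t36.8 ax0.2 n-0.7 z0.6 mz0.02 mn-0.01 off n1.2 z-0.1 dy-0.1 dp0.0
s250 t37.1 ax-0.2 n0.1 z0.3 mz0.04 mn0.08 off n1.2 z-0.0 dy-0.1 dp0.0
s254 t37.4 ax0.1 n-0.1 z0.0 mz0.00 mn0.01 off n1.2 z-0.0 dy-0.1 dp0.0
s258 t37.6 ax0.5 n-0.1 z0.3 mz0.03 mn0.04 off n1.2 z-0.0 dy-0.1 dp0.0
done 37.65 [ 0.6018 -0.1007  0.0978] 0.20228526761352345
contact s 0.277 False ax 5.5353597491673 [-0.9317276   5.45644612  3.08759713] 42.875 [ 0.60481005 -0.11775053  0.09778772] dist to H est 0.009489132011801474
```

```bash
python3 - <<'E'
from follow import *
f=F()-np.array(load()["f0"]); print(f)
s=get_image("scene");t=get_image("top")
a=cv2.resize(s[240:320,230:310],None,fx=7,fy=7,interpolation=0)
cv2.imwrite("pics/c6.png",cv2.convertScaleAbs(a,alpha=1.6))
R=Ro.from_euler("xyz",get_orientation()).as_matrix(); print(S.proj(np.array([bore()-.015*R[:,0]*k for k in(-1,1)])))
E
```

```text
[-0.7681781   5.1683588   2.54809065]
[[278.02400851 285.71422869]
 [269.33331643 297.03630866]]
```

View pics/c6.png

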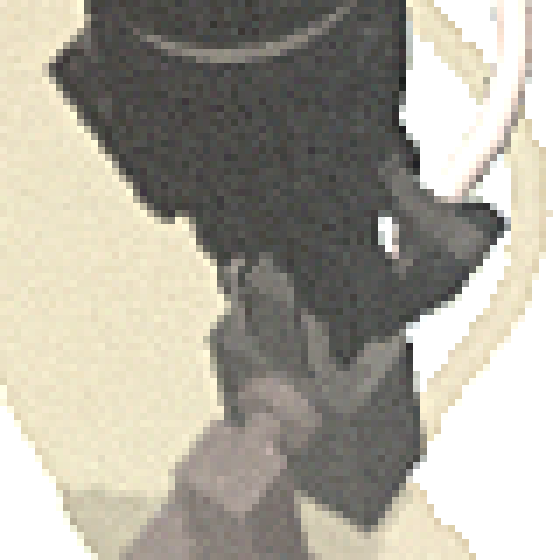

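The picture shows the collar (crop (285,405)) flush against the block's face, so the 5 N is the collar. Release, retreat straight up, and check.

```bash
python3 - <<'E'
from follow import *
gripper_to(.55); dwell(.2); p=get_ee_pos(); print(F()-np.array(load()["f0"]),get_finger_gap())
line_to(p+[0,0,.12],v=.12); reach([.45,-.0,.3],[np.pi,0,np.radians(130)]); dwell(.3)
print(get_clock(),get_contact_force())
s=get_image("scene");t=get_image("top");cv2.imwrite("pics/s4.png",s);cv2.imwrite("pics/t4.png",t)
a=cv2.resize(s[240:310,240:310],None,fx=8,fy=8,interpolation=0);b=cv2.resize(t[150:220,360:388],None,fx=8,fy=8,interpolation=0)
cv2.imwrite("pics/c7.png",cv2.convertScaleAbs(np.hstack([a,cv2.resize(t[155:190,370:400],None,fx=8,fy=8,interpolation=0) if 0 else b]),alpha=1.6))
E
```

```text
[-0.10325206  0.0858319   1.73784986] 0.5529248420194526
45.9 [ 0.48616107 -0.41095692  0.13280269]
```

View pics/c7.png

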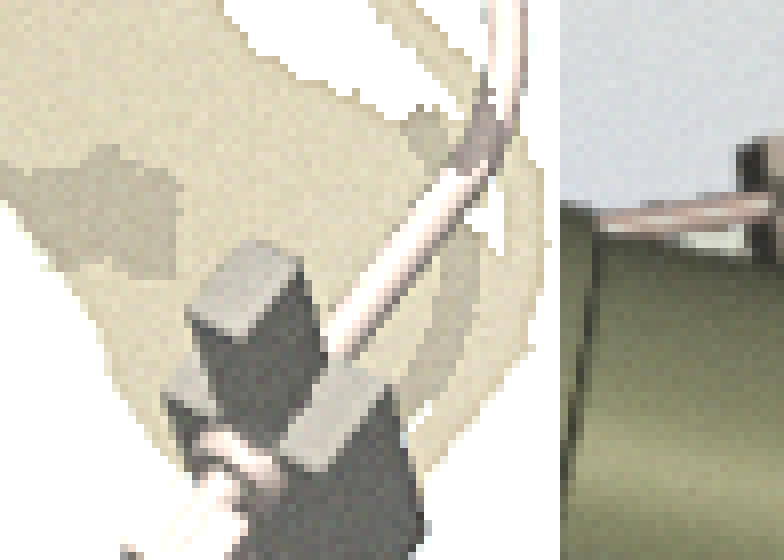

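The stop hangs upright and free, with its face at the collar (crop (240,460)). Release could have left a millimetre gap that the pixels would not show. So one gentle nudge with shut fingers on the outer face, guarded at about 3 N, to be sure it is home.

```bash
python3 - <<'E'
from follow import *
d=np.array([hom[1][0],hom[1][1],0]); d/=np.linalg.norm(d); B0=np.array([.60481,-.11775,0]); e=[np.pi,0,np.arctan2(d[1],d[0])]
P=lambda a,z:B0+d*a+[0,0,z]
gripper_to(0.0); reach(P(.042,.2),e); line_to(P(.042,.1075),v=.12,threshold=4); dwell(.2); f0=F()
a=.034; line_to(P(a,.1075),v=.03,threshold=3)
while a>.0225:
    f=F()-f0; print(round(a*1e3,1),((get_ee_pos()-B0)@d*1e3).round(2),(f@d).round(1),f[2].round(1),get_ee_pos()[2].round(4))
    if f@d>2.8 or np.linalg.norm(f)>5: break
    a-=.0008; line_to(P(a,.1075),v=.012,threshold=3)
line_to(P(.04,.1075),v=.05); line_to(P(.042,.22),v=.15); reach([.45,0,.3],[np.pi,0,np.radians(130)]); dwell(.3)
print(get_clock()); s=get_image("scene"); cv2.imwrite("pics/s5.png",s)
o=cv2.imread("pics/s4.png"); g=[cv2.cvtColor(i[268:320,255:298],6).astype(np.float32) for i in(o,s)]
print("shift px",cv2.phaseCorrelate(*g,cv2.createHanningWindow((43,52),5)),"diff",np.abs(g[0]-g[1]).mean())
E
```

```text
34.0 33.8 0.1 -0.7 0.1074
33.2 33.24 -0.4 -0.6 0.1075
32.4 32.41 -0.2 -0.2 0.1075
31.6 31.56 -0.4 -0.6 0.1075
30.8 30.77 -0.1 -0.5 0.1075
30.0 29.95 0.0 -0.2 0.1075
29.2 29.14 -0.8 -0.3 0.1075
28.4 28.35 0.2 -0.7 0.1075
27.6 27.66 0.0 -0.5 0.1075
26.8 26.95 0.3 -0.2 0.1075
26.0 26.56 3.7 0.4 0.1075
54.0417
shift px ((0.4965343519643106, 0.22689442101783897), 1.009302562352561) diff 3.3676207
```

The resistance was stiff straight away, at 26.6 mm from the contact pose's hole middle (26 expected for a stop already home). So it sits against the collar. Handing in.

```bash
python3 -c "
from bench import *
print(hand_in(),get_clock())"
```

```text
the job is handed in; nothing more can be done
the job is handed in; nothing more can be done
```

The larger stop is threaded round the bend, home against the collar, released and hanging upright; the job was handed in at about 54 s, with a peak rod reading of about 14 N (one contact at the tip, under the 15 N limit), and no verdict came back.

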